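Pack out the bonding clamp and hold it shut

TASK

The power module in the bonding clamp is too low for the sprung plunger in the lid to reach. With the lid up, lay packing plates flat on top of the module, between the two guide pins, until the plunger bears on the stack and is visibly pushed up when the lid is folded fully down onto its rests (with one too many the lid will not shut); keep spare plates out of the clamp, do not jam the plunger hard and leave the other things on the bench alone. There is no latch: finish with the gripper still holding the lid fully down, so that the stack stays clamped.

Things in the scene. Friction and masses are not known exactly. Their poses are not given: they have to be found in the camera images.
- clamp: grey bonding clamp, fixed on the bench, base 172 x 112 x 22 mm. Origin: its underside (bench level), straight below the centre of the nest; z up; -x is its front (where the handle lies when shut), +x its hinge side.
- nest (a point): centre of the nest, on the base's upper face, 22 mm above the bench; axes as the clamp's. Here sits the module, fixed: a black block with a metal top, 46 (clamp x) x 44 (y) mm. Its flat top stands somewhere between 30 and 42 mm above the bench, different each time: find it by touch or sight.
- pin (a point): pointed top, 62 mm above the bench, of the front one of two steel guide pins, 6 mm diameter, at x = -28 and +28 mm, y = 0 of the clamp. The end notches of a plate slip over them with about 2.5 mm play each way: plate's x along the clamp's x, either way round.
- lid (a joint): hinge of the lid, rad: 0 = level, fully down on its two front rests; grows as it swings up and back. Starts open at 1.8 to 2.05; a stiff hinge (0.2 N m) keeps it where it is left. Lid: aluminium plate 110 x 92 x 8 mm, 0.22 kg.
- lid_hinge (a point): middle of the lid's hinge pin, which runs along the clamp's y at x = +68 mm, z = 70 mm of the clamp.
- handle (a point): centre of the black round handle bar at the lid's free end: 12 mm diameter, 64 mm clear between its side arms, parallel to the clamp's y, 165 mm from the hinge pin; 29 mm clear between bar and lid. With the lid down it lies at x = -97 mm, z = 72 mm of the clamp. Its axes turn with the lid.
- plunger (a joint): upward travel of the sprung plunger in the lid's brass bush, m: 0 = hanging down, 0.011 = pushed up solid. 8 N start it, about 15 N at full travel; let go, it pushes the lid up again. With the lid down it bears properly when up by more than 1 mm; if up by less, one more plate still fits.
- face (a point): middle of the plunger's 30 x 32 mm rubber lower face. With the lid down and nothing under it, it hangs 51 mm above the bench over the centre of the nest.
- plate1: aluminium packing plate, one of four alike, 56 (its x) x 40 (its y) x 8 mm, with an open notch 11 mm wide and 5.5 mm deep in the middle of each short end. 50 g. Origin: centre of the underside, z up. Lies flat on the bench at the start; take it across the 40 mm width.
- plate2: aluminium packing plate, one of four alike, 56 (its x) x 40 (its y) x 8 mm, with an open notch 11 mm wide and 5.5 mm deep in the middle of each short end. 50 g. Origin: centre of the underside, z up. Lies flat on the bench at the start; take it across the 40 mm width.
- plate3: aluminium packing plate, one of four alike, 56 (its x) x 40 (its y) x 8 mm, with an open notch 11 mm wide and 5.5 mm deep in the middle of each short end. 50 g. Origin: centre of the underside, z up. Lies flat on the bench at the start; take it across the 40 mm width.
- plate4: aluminium packing plate, one of four alike, 56 (its x) x 40 (its y) x 8 mm, with an open notch 11 mm wide and 5.5 mm deep in the middle of each short end. 50 g. Origin: centre of the underside, z up. Lies flat on the bench at the start; take it across the 40 mm width.
- solder_reel: bystander: teal solder reel, 54 mm
- tape: bystander: black roll of tape, 55 mm
- pliers: bystander: red-handled pliers, 131 mm
- tweezers: bystander: steel tweezers, 129 mm
- pcb: bystander: circuit board, 60 x 80 mm
Not all that is in view belongs to the job. What is shaped like the plate4 but blue is not meant. What is shaped like the plate3 but purple is not meant.

How it is judged:
By the outcome, as a careful person would: the job done as asked, in the order asked, and still so for the second after the job is handed in, while the arm keeps its last pose, push and grip.
It also fails if it takes over 72 s, if anything falls off the work surface, if the arm or the gripper's body presses on something with over 40 N, if the wrist force passes 120 N, or if a joint passes its speed limit or range.

ROBOT

A 6-joint arm with a two-finger parallel gripper is mounted at the origin on a cart in front of the work surface, level with it; the furniture and walls round the work are solid. World frame = base frame: x ahead of the robot, y to its left, z up, the work surface at z = 0. Lengths are in mm, angles in rad, forces in N, time in s.
With the tool pointing down it reaches from about 350 to 875 mm from the base axis. Payload 4.2 kg.
Tool frame: the origin (TCP) lies at the very end of the fingers, on their centre line; the grasp point (between the pads) lies 19 mm behind it; z points along the fingers, y is the line along which they close (so a half turn about z gives the same grasp; the last joint's range is limited). The gripper opens to 85 mm and grips with 20 to 120 N. Pads are 22 mm wide; open, the fingers measure 114 mm over their backs; the gripper's body (76 mm by 85 mm) begins 54 mm behind the grasp point. The pads swing forward as they close: fully open they stand 13 mm farther back than shut.
Start: joints at [1.598, 0.385, 0.008, 0, -1.194, -0.259], TCP at [143.55, 608.27, 231.312] pointing down, gripper open.
Joint ranges: [-3.14, 3.14], [-1.21, 2.06], [-1.07, 1.41], [-3.16, 2.05], [-2.99, -0.16], [-3.1, 3.1]. Speed limits (rad/s): [2.79, 2.79, 3.14, 3.14, 3.14, 3.14].

INTERFACE

Orientations are given as a unit quaternion [x, y, z, w].
In Python, from bench import arm, optics gives the robot as it stands. The module is installed in compiled form; this text tells all that it offers.
- The arm moves only by the tool step_arm, never from a script. Its argument "motion" is a list of rows, each an object with "dr": the turn, a rotation vector about the tool's x, y, z in units of 8 degrees (1.0 is 8 degrees), a list of three; "slide": the shift along the tool's x, y, z in mm, a list of three; "jaw": the finger opening in mm, from 0 to 85.4. A call has exactly 8 rows; each row is the pose to reach, as a shift and turn from the pose commanded when the call began, along the tool's axes at that moment; what a row does not reach only later rows make up. A row lasts 1/8 s, in which the tool goes at most 62.5 mm and 10.7 degrees, less where a joint would pass 70% of its speed; a pose out of reach is approached as far as the arm can. A call with a gripper value outside its range is refused whole. The fingers move at their own pace and stop on an object; the grip force is fixed at half the most. Time passes only in rows, so rows that repeat a pose let the fingers close, or fill a call up. It gives the time, the measured TCP pose, the force, the opening and the grip force at its end, in the units of the state.
- arm.read_state(): the state, without advancing time (a new reading comes with each control period).
- optics.get_image(name): name is "side" or "top" or "wrist"; returns the picture (420x560x3 uint8, blue, green, red); there is no depth.
- optics.camera_info(name): a dict with "camera_matrix" (3x3 intrinsics, pixels), "view" (4x4, takes a point from world to camera coordinates); the wrist camera has in their place "T_tool_cam" (4x4, takes a point from camera to tool coordinates, whose origin is the TCP and whose axes are the flange's). Camera axes: x right, y up, looking along -z (the intrinsics and any distortion apply to the point x, -y, -z); pixel columns grow to the right and rows downward; lengths in mm; the calibration is good to about 2 mm. A picture is of the moment at which its call begins: read the wrist's pose just before it. camera_info takes no time and is no camera call.
- arm.job_done(): hands the job in; it is judged then, once.
The state is a dict: "clock": time; "joints": joint angles; "joint_vel": joint speeds; "joint_efforts": joint torques, N m; "position": TCP position; "ee_rot": TCP orientation; "contact_force": force on the tool from outside, world axes, zero at the start; "wrist_torque": the same for the moment, N m; "gripper_width": finger opening in mm; "grasp_force": force on a finger pad.
Only numpy, scipy, OpenCV 4.12 (cv2) and the standard library are available. Lean on these libraries where they do the work, as an engineer would, in place of code of your own. Each camera call takes 0.05 s, during which the arm holds its last target. There are 200 camera calls.

## Working session

There is one attempt and no reset: what is moved stays moved. The work goes in short steps, Python scripts to look and compute and a tool call to move; the robot and the scene stay as the last step left them, time stands still between calls to the robot, and variables do not carry over. Pictures are saved under pics/ and viewed, at most 10 in all, crops included, and the job is handed in when it is done.

Besides the shell and the picture viewer there is one more tool, called after "Emit:" as a command line: name --argument value ..., lists and objects as JSON in quotes. step_arm: Moves the arm, as the interface text tells. Its arguments: {"type":"object","properties":{"motion":{"type":"array","items":{"type":"object","properties":{"dr":{"type":"array","items":{"type":"number"}},"slide":{"type":"array","items":{"type":"number"}},"jaw":{"type":"number"}}}}},"required":["motion"]}

```bash
mkdir -p pics; python3 - <<'E'
from bench import arm, optics
import cv2,numpy as np
np.set_printoptions(precision=4,suppress=True)
s=arm.read_state(); print(s)
for n in("top","side","wrist"):
    print(n,optics.camera_info(n))
    cv2.imwrite(f"pics/{n}0.png",optics.get_image(n))
E
```

```text
{'clock': 0.0, 'joints': array([ 1.5976,  0.3855,  0.0066, -0.0005, -1.194 , -0.2586]), 'joint_vel': array([ 0.002 , -0.0007,  0.0009,  0.0002, -0.0002,  0.0027]), 'joint_efforts': array([  0.0007, -39.2292,  18.8405,   4.1863,  -0.0046,   0.    ]), 'position': array([143.4267, 607.7149, 230.2356]), 'ee_rot': array([ 0.9933, -0.1157, -0.0001,  0.0011]), 'contact_force': array([ 1.289 , -0.3599, -0.6463]), 'wrist_torque': array([ 0.0289,  0.0286, -0.0409]), 'grasp_force': 0.0, 'gripper_width': 85.44995247732496}
top {'camera_matrix': array([[385.7737,   0.    , 283.0649],
       [  0.    , 385.7737, 204.1825],
       [  0.    ,   0.    ,   1.    ]]), 'view': array([[   0.0102,   -0.9999,   -0.0003,   -1.6069],
       [   0.9827,    0.01  ,    0.1847, -556.6046],
       [  -0.1847,   -0.0022,    0.9828, -976.4163],
       [   0.    ,    0.    ,    0.    ,    1.    ]])}
side {'camera_matrix': array([[393.6561,   0.    , 277.1871],
       [  0.    , 393.6561, 212.0389],
       [  0.    ,   0.    ,   1.    ]]), 'view': array([[    0.9233,    -0.3838,     0.0141,  -510.7488],
       [    0.2488,     0.6258,     0.7392,  -202.4348],
       [   -0.2925,    -0.679 ,     0.6733, -1069.8585],
       [    0.    ,     0.    ,     0.    ,     1.    ]])}
wrist {'camera_matrix': array([[318.5849,   0.    , 278.7098],
       [  0.    , 318.5849, 212.2748],
       [  0.    ,   0.    ,   1.    ]]), 'T_tool_cam': array([[   0.0003,    0.9646,    0.2636,   66.4774],
       [   1.    ,   -0.0002,   -0.0003,    0.5368],
       [  -0.0003,    0.2636,   -0.9646, -142.3393],
       [   0.    ,    0.    ,    0.    ,    1.    ]])}
```

View pics/top0.png

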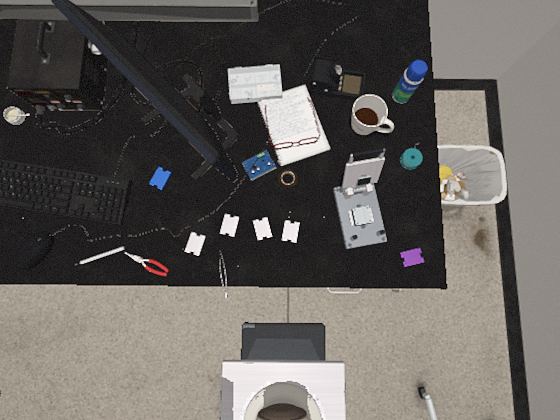

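View pics/side0.png

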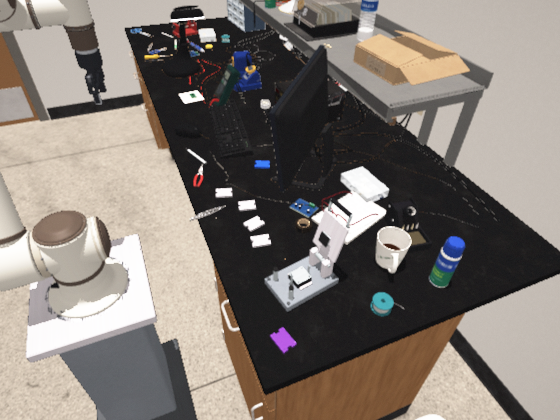

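The four plates are the white shapes at top pixels (195,244), (229,225), (262,228) and (290,231). Possible lookalikes are the blue one (160,178) and the purple one (412,257), both excluded by colour, plus the module's metal top (361,215), which sits in the clamp. The clamp's front faces the robot and its lid is open at (363,165).

```bash
cat > h.py <<'E'
from bench import arm, optics
import cv2,numpy as np
from scipy.spatial.transform import Rotation as R
np.set_printoptions(precision=3,suppress=True)
def cam(name,s=None):
    i=optics.camera_info(name);K=i["camera_matrix"]
    if name=="wrist":
        T=np.eye(4);T[:3,:3]=R.from_quat(s["ee_rot"]).as_matrix();T[:3,3]=s["position"];C=T@i["T_tool_cam"]
    else: C=np.linalg.inv(i["view"])
    return K,C
def ray(K,C,px):
    d=np.linalg.inv(K)@[px[0],px[1],1.];return C[:3,3],C[:3,:3]@(d*[1,-1,-1])
def onz(K,C,px,z):
    o,d=ray(K,C,px);return o+d*(z-o[2])/d[2]
def proj(K,C,P):
    p=(np.linalg.inv(C)@np.append(P,1))[:3]*[1,-1,-1];q=K@p;return q[:2]/q[2]
def two(a,b):  # nearest point to rays
    A=0;B=0
    for o,d in(a,b):
        d=d/np.linalg.norm(d);M=np.eye(3)-np.outer(d,d);A=A+M;B=B+M@o
    return np.linalg.solve(A,B)
E
python3 - <<'E'
from h import *
im=cv2.imread("pics/top0.png");K,C=cam("top")
m=(im.min(2)>200).astype(np.uint8)
m[:,:]=m
for c in cv2.findContours(m,0,1)[0]:
    (u,v),_,_=r=cv2.minAreaRect(c)
    if 170<u<310 and 205<v<260 and cv2.contourArea(c)>60:
        P=[onz(K,C,p,8) for p in cv2.boxPoints(r)]
        e1=P[1]-P[0];e2=P[2]-P[1]; L=e1 if np.hypot(*e1[:2])>np.hypot(*e2[:2]) else e2
        mo=cv2.moments(c); print((u,v),onz(K,C,(mo['m10']/mo['m00'],mo['m01']/mo['m00']),8),np.linalg.norm(e1),np.linalg.norm(e2),"yaw long deg",np.degrees(np.arctan2(L[1],L[0])))
a=cv2.resize(im[130:260,310:440],None,fx=4,fy=4,interpolation=cv2.INTER_CUBIC)
b=cv2.imread("pics/side0.png")
b=cv2.resize(b[190:320,250:350],None,fx=4,fy=4,interpolation=cv2.INTER_CUBIC)
o=np.zeros((520,920-0,3),np.uint8)
o=np.hstack([a,b])[:, :]
print(o.shape);cv2.imwrite("pics/crop1.png",cv2.resize(o,None,fx=.86,fy=.86))
E
```

```text
(194.4499969482422, 243.65000915527344) [452.574 244.463   8.   ] 55.402604870824696 40.3867781042573 yaw long deg -15.473158089410322
(290.2039794921875, 231.12799072265625) [489.401 -16.337   8.   ] 55.29840487954885 40.68620210950302 yaw long deg -9.668247545037518
(262.0, 228.50001525878906) [496.585  61.476   8.   ] 40.770958471388326 55.13294988888161 yaw long deg -165.10849888256573
(229.00001525878906, 225.00001525878906) [505.024 152.258   8.   ] 54.87017232930106 40.521866579892134 yaw long deg -11.753977883339603
(520, 920, 3)
```

View pics/crop1.png

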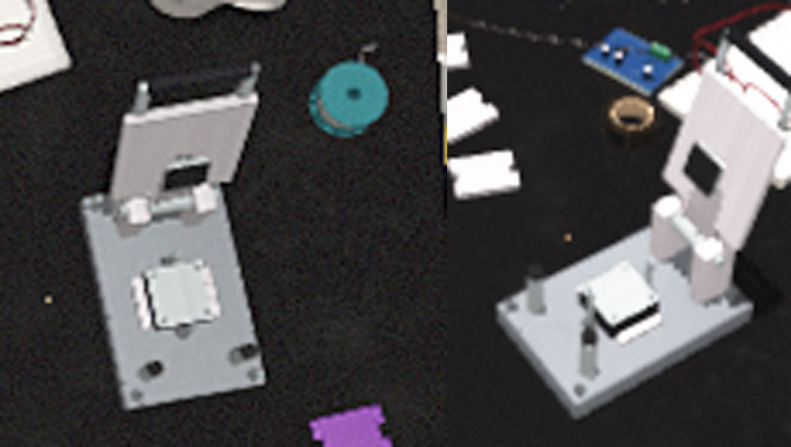

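```bash
cat >> h.py <<'E'
def down(yaw): # tool z down, tool x at yaw deg
    a=np.radians(yaw)/2;return R.from_quat([np.cos(a),np.sin(a),0,0])
def go(p,Rg,s=None):
    s=s or arm.read_state();R0=R.from_quat(s["ee_rot"])
    print("slide",(R0.inv().apply(np.array(p)-s["position"])).round(1),"dr",np.degrees((R0.inv()*Rg).as_rotvec()).round(2)/8,"pos",s["position"],"yaw",np.degrees(np.arctan2(*R0.as_matrix()[[1,0],[0,0]])),"t",s["clock"],"F",s["contact_force"],"w",s["gripper_width"],"q",s["joints"])
E
python3 - <<'E'
from h import *
K,C=cam("top")
f=lambda x,y:onz(K,C,(x/3.44+310,y/3.44+130),22)
for p in((85,200),(127,405),(265,382)):print(f(*p))
go((470,0,200),down(180-0))
E
```

```text
[ 608.795 -138.254   22.   ]
[ 444.876 -168.67    22.   ]
[ 463.937 -277.162   22.   ]
slide [457.5 516.5  31.4] dr [ 0.    -0.018 20.839] pos [143.472 607.864 230.467] yaw -13.287572716405565 t 0.15 F [0.509 0.174 0.144] w 85.48321574330609 q [ 1.598  0.385  0.007 -0.    -1.194 -0.259]
```

Emit:
step_arm --motion '[{"dr":[0,0,1.3],"slide":[30,32,0],"jaw":85},{"dr":[0,0,2.6],"slide":[75,82,5],"jaw":85},{"dr":[0,0,3.9],"slide":[115,127,10],"jaw":85},{"dr":[0,0,5.2],"slide":[155,172,15],"jaw":85},{"dr":[0,0,6.5],"slide":[195,217,15],"jaw":85},{"dr":[0,0,7.8],"slide":[235,262,15],"jaw":85},{"dr":[0,0,9.1],"slide":[275,307,20],"jaw":85},{"dr":[0,0,10.4],"slide":[310,347,20],"jaw":85}]'

```text
clock: 1.15
position: [365.7, 197.2, 211.1]
ee_rot: [-0.664, 0.748, 0.0, -0.0]
contact_force: [1.3, 0.3, -0.2]
gripper_width: 84.9
grasp_force: 0.0
```

```bash
python3 - <<'E'
from h import *
go((460,-16,170),down(170.3))
E
```

```text
slide [ 200.5 -118.9   41.1] dr [ 0.    -0.004 11.609] pos [365.748 197.181 211.089] yaw -96.82964983875264 t 1.15 F [ 1.344  0.269 -0.187] w 84.91354260612019 q [ 0.889  0.038 -0.5   -0.    -1.033 -1.008]
```

Emit:
step_arm --motion '[{"dr":[0,0,1.3],"slide":[25,-15,5],"jaw":85},{"dr":[0,0,2.6],"slide":[50,-30,10],"jaw":85},{"dr":[0,0,3.9],"slide":[75,-45,15],"jaw":85},{"dr":[0,0,5.2],"slide":[100,-60,20],"jaw":85},{"dr":[0,0,6.5],"slide":[130,-75,25],"jaw":85},{"dr":[0,0,7.8],"slide":[155,-90,30],"jaw":85},{"dr":[0,0,9.1],"slide":[180,-105,35],"jaw":85},{"dr":[0,0,10.4],"slide":[200,-119,40],"jaw":85}]'

```text
clock: 2.15
position: [461.3, -13.9, 171.0]
ee_rot: [0.001, 1.0, -0.0, -0.0]
contact_force: [0.0, 0.5, 0.4]
gripper_width: 85.2
grasp_force: 0.0
```

```bash
python3 - <<'E'
from h import *
s=arm.read_state();im=optics.get_image("wrist");cv2.imwrite("pics/w1.png",im)
K,C=cam("wrist",s);print(s["position"])
m=(im.min(2)>185).astype(np.uint8)
for c in cv2.findContours(m,0,1)[0]:
    if cv2.contourArea(c)>600:
        r=cv2.minAreaRect(c);P=[onz(K,C,p,8) for p in cv2.boxPoints(r)]
        e1=P[1]-P[0];e2=P[2]-P[1]; L=e1 if np.hypot(*e1[:2])>np.hypot(*e2[:2]) else e2
        print(r,np.mean(P,0),np.linalg.norm(e1),np.linalg.norm(e2),np.degrees(np.arctan2(L[1],L[0])))
E
```

```text
[461.301 -13.891 170.99 ]
((83.5, 402.0), (34.0, 45.0), 90.0) [ 712.677 -247.211    8.   ] 52.68945819454089 50.83211101771883 89.99127879697423
((441.8146057128906, 237.93170166015625), (39.805503845214844, 59.26377487182617), 20.2248592376709) [505.885 151.312   8.   ] 60.83852863771985 41.573707738563094 167.0877929038715
((352.7353515625, 230.94122314453125), (51.175018310546875, 40.74597930908203), 75.96376037597656) [498.155  60.422   8.   ] 39.81821170093835 55.04076576661926 17.517808622063402
((276.8243408203125, 222.05404663085938), (36.16777801513672, 46.5249137878418), 9.462321281433105) [488.602 -16.394   8.   ] 48.673313239342534 35.59370052329526 169.96330432957447
((77.968994140625, 251.18252563476562), (138.5726318359375, 111.1772689819336), 71.02959442138672) [ 523.985 -221.484    8.   ] 114.65763096950775 143.56652395406414 11.34719700792072
((542.300048828125, 188.89999389648438), (38.9075813293457, 63.05711364746094), 26.56505012512207) [455.199 242.283   8.   ] 57.34447220645369 40.39876945524079 163.82163026208715
((418.9999694824219, 61.99999237060547), (123.99998474121094, 279.99993896484375), 90.0) [343.275 109.273   8.   ] 235.01258730576427 103.01412886193508 89.94348290576241
((137.0, 31.5), (63.0, 274.0), 90.0) [ 317.176 -136.279    8.   ] 230.20705065284315 48.59486140760167 89.9434829057624
```

View pics/w1.png

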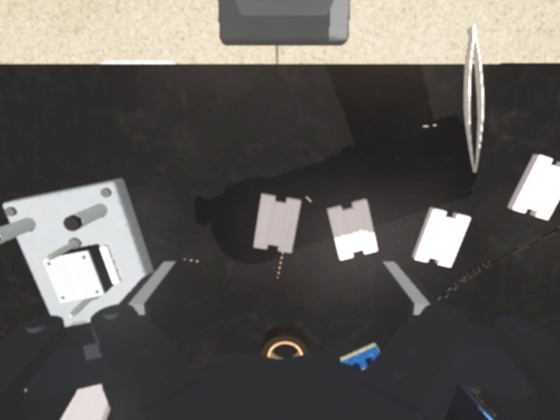

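The wrist view shows the plates at (277,222), (353,231), (442,238) and (542,189), with the clamp at (80,255). The plate nearest the clamp agrees with the top-camera estimate, so I'll take that one.

```bash
python3 - <<'E'
from h import *
go((489,-16.4,1),down(170.1))
E
```

```text
slide [-27.3  -0.9 169.3] dr [-0.007 -0.009  1.191] pos [461.966 -15.142 170.3  ] yaw 179.6315240195523 t 2.2 F [ 1.49  -1.929  0.174] w 85.0028180644032 q [ 0.321  0.167 -0.466  0.    -0.939 -1.898]
```

Emit:
step_arm --motion '[{"dr":[0,0,0.6],"slide":[-14,0,40],"jaw":60},{"dr":[0,0,1.2],"slide":[-27,-1,90],"jaw":60},{"dr":[0,0,1.2],"slide":[-27,-1,135],"jaw":60},{"dr":[0,0,1.2],"slide":[-27,-1,160],"jaw":60},{"dr":[0,0,1.2],"slide":[-27,-1,169],"jaw":60},{"dr":[0,0,1.2],"slide":[-27,-1,169],"jaw":55},{"dr":[0,0,1.2],"slide":[-27,-1,169],"jaw":30},{"dr":[0,0,1.2],"slide":[-27,-1,169],"jaw":30}]'

```text
clock: 3.2
position: [489.1, -13.4, 4.0]
ee_rot: [0.081, 0.997, 0.0, 0.001]
contact_force: [-1.1, -0.1, 5.3]
gripper_width: 37.3
grasp_force: 59.7
```

```bash
python3 - <<'E'
from h import *
im=cv2.imread("pics/w1.png")
s=dict(position=np.array([461.6,-14.5,170.6]),ee_rot=down(179.7).as_quat())
K,C=cam("wrist",s);K2,C2=cam("top")
print(onz(K,C,(73,273),36),onz(K2,C2,(176/3.44+310,297/3.44+130),36))
go((500,-210,170),down(190.8))
E
```

```text
[ 529.6  -211.36   36.  ] [ 528.419 -206.422   36.   ]
slide [ -42.8 -192.1 -166.1] dr [ 0.005  0.021 -2.506] pos [489.148 -13.368   3.983] yaw 170.7508027178309 t 3.2 F [-1.1   -0.072  5.292] w 37.267908196864695 q [ 0.305  0.46  -0.587  0.    -0.521 -2.038]
```

Emit:
step_arm --motion '[{"dr":[0,0,0],"slide":[0,0,-30],"jaw":30},{"dr":[0,0,-0.5],"slide":[-5,-20,-80],"jaw":30},{"dr":[0,0,-1.0],"slide":[-15,-60,-120],"jaw":30},{"dr":[0,0,-1.5],"slide":[-25,-105,-150],"jaw":30},{"dr":[0,0,-2.0],"slide":[-35,-145,-165],"jaw":30},{"dr":[0,0,-2.5],"slide":[-40,-180,-165],"jaw":30},{"dr":[0,0,-2.5],"slide":[-43,-192,-165],"jaw":30},{"dr":[0,0,-2.5],"slide":[-43,-192,-165],"jaw":30}]'

```text
clock: 4.2
position: [499.4, -210.4, 167.4]
ee_rot: [-0.092, 0.996, 0.0, 0.0]
contact_force: [0.6, -0.0, 0.1]
gripper_width: 37.0
grasp_force: 60.2
```

```bash
python3 - <<'E'
from h import *
s=arm.read_state();im=optics.get_image("wrist");cv2.imwrite("pics/w2.png",im)
print(s["position"],s["ee_rot"],s["gripper_width"],s["clock"])
E
```

```text
[ 499.449 -210.358  167.365] [-0.092  0.996  0.     0.   ] 36.984784988127615 4.2
```

View pics/w2.png

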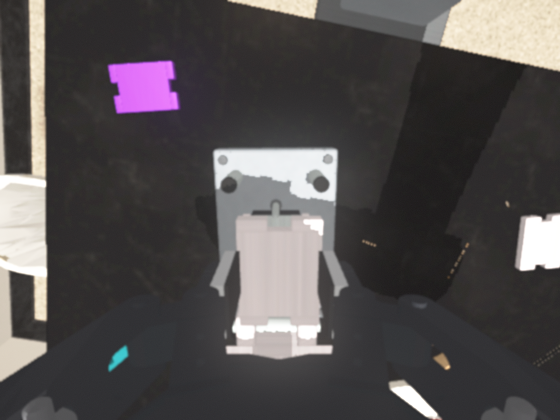

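The held plate covers rows 214–330 around column 278, and the front pin's tip shows just ahead of it at about (275,205). The front base corners are at (215,150) and (337,150). I'll zoom in for exact pixels.

```bash
python3 - <<'E'
from h import *
im=cv2.imread("pics/w2.png");a=cv2.resize(im[140:290,205:345],None,fx=4,fy=4,interpolation=cv2.INTER_CUBIC)
a=np.clip(a.astype(float)*1.0,0,255)
cv2.imwrite("pics/w2c.png",a)
E
```

```text
[ WARN:0@0.094] global loadsave.cpp:1063 imwrite_ Unsupported depth image for selected encoder is fallbacked to CV_8U.
```

View pics/w2c.png

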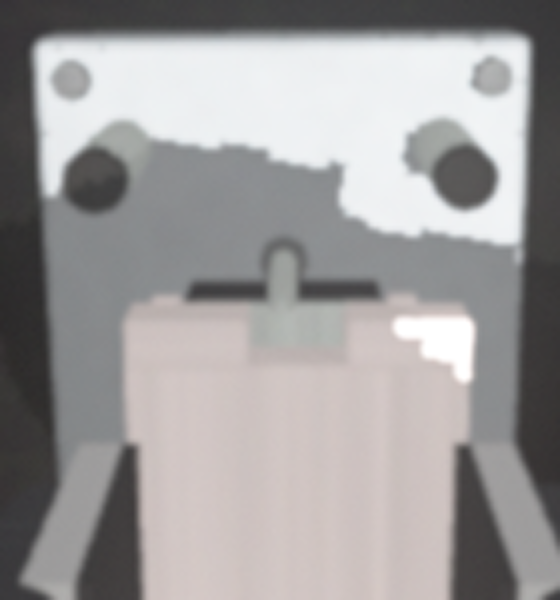

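```bash
python3 - <<'E'
from h import *
s=dict(position=np.array([499.449,-210.358,167.365]),ee_rot=[-.092,.996,0,0])
K,C=cam("wrist",s);R0=R.from_quat(s["ee_rot"])
P=lambda x,y,z:onz(K,C,(205+x/4,140+y/4),z)
l,r,pin=P(35,38,22),P(530,38,22),P(283,257,22)
l2,r2=P(58,480,22),P(517,430,22)
print("corners",l,r,np.linalg.norm(l-r),"edge yaw",np.degrees(np.arctan2(*(l-r)[:2]))," ", np.degrees(np.arctan2(*(l2-l)[1::-1])),np.degrees(np.arctan2(*(r2-r)[1::-1])),"pin",pin)
for x,y,z in((125,365,171.4),(472,365,171.4),(250,365,171.4),(345,365,171.4),(125,312,163.4),(472,312,163.4)):
    print("plate tool frame",R0.inv().apply(P(x,y,z)-s["position"]))
print("rest tops mid",(P(95,180,66)+P(465,177,66))/2)
# top cam
K2,C2=cam("top");f=lambda x,y,z:onz(K2,C2,(x/3.44+310,y/3.44+130),z)
print("top: front corners",f(127,405,22),f(265,382,22), "pin base",f(182,330,22))
E
```

```text
corners [ 464.757 -276.053   22.   ] [ 444.576 -167.959   22.   ] 109.96145969569446 edge yaw 169.42478009681753   10.48570130726732 11.45956254679879 pin [ 503.944 -212.813   22.   ]
plate tool frame [ 20.596 -19.8    -4.035]
plate tool frame [20.62  19.93  -4.035]
plate tool frame [20.605 -5.485 -4.035]
plate tool frame [20.612  5.392 -4.035]
plate tool frame [ 24.555 -20.695   3.965]
plate tool frame [24.579 20.847  3.965]
rest tops mid [ 477.75 -217.8    66.  ]
top: front corners [ 444.876 -168.67    22.   ] [ 463.937 -277.162   22.   ] pin base [ 504.317 -213.281   22.   ]
```

```bash
python3 - <<'E'
from h import *
go((529.6,-208.1,74),down(190.6))
E
```

```text
slide [-29.9  -4.   93.3] dr [ 0.003 -0.     0.01 ] pos [ 499.46  -209.707  167.258] yaw -169.32469291572048 t 4.25 F [-0.708 -0.53  -0.637] w 36.95607997971498 q [-0.098  0.301 -0.29  -0.    -0.98  -1.286]
```

Emit:
step_arm --motion '[{"dr":[0,0,0],"slide":[-10,-1,25],"jaw":30},{"dr":[0,0,0],"slide":[-20,-2,50],"jaw":30},{"dr":[0,0,0],"slide":[-28,-3,75],"jaw":30},{"dr":[0,0,0],"slide":[-30,-4,90],"jaw":30},{"dr":[0,0,0],"slide":[-30,-4,93],"jaw":30},{"dr":[0,0,0],"slide":[-30,-4,93],"jaw":30},{"dr":[0,0,0],"slide":[-30,-4,93],"jaw":30},{"dr":[0,0,0],"slide":[-30,-4,93],"jaw":30}]'

```text
clock: 5.25
position: [530.2, -208.5, 75.1]
ee_rot: [-0.093, 0.996, -0.0, 0.001]
contact_force: [-0.6, 0.1, -0.6]
gripper_width: 36.7
grasp_force: 60.2
```

```bash
python3 - <<'E'
from h import *
s=arm.read_state();im=optics.get_image("wrist")
print(s["position"],s["ee_rot"],s["gripper_width"],s["clock"],s["contact_force"])
K,C=cam("wrist",s)
d=np.array([np.cos(np.radians(10.6)),np.sin(np.radians(10.6))]);n=np.array([531.5,-207.7])
print("expect tip px",proj(K,C,np.append(n-28*d,62)))
a=cv2.resize(im[160:310,205:345],None,fx=4,fy=4,interpolation=cv2.INTER_CUBIC)
cv2.imwrite("pics/w3c.png",a)
E
```

```text
[ 530.171 -208.548   75.135] [-0.093  0.996 -0.     0.001] 36.73902972353031 5.25 [-0.63   0.111 -0.622]
expect tip px [280.72  209.086]
```

View pics/w3c.png

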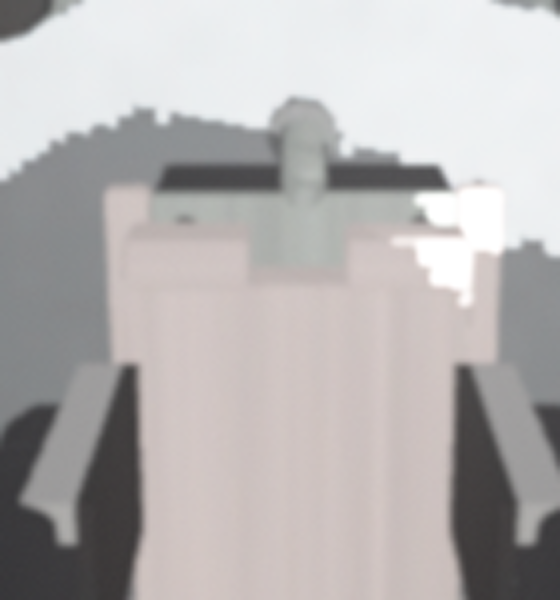

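```bash
python3 - <<'E'
from h import *
s=dict(position=np.array([530.17,-208.55,75.13]),ee_rot=down(190.67).as_quat())
K,C=cam("wrist",s);d=np.array([np.cos(np.radians(10.6)),np.sin(np.radians(10.6))]);n=np.array([531.5,-207.7])
for row in(165,188,190,192):
    o,v=ray(K,C,(280.5,160+row/4)); t=((n-23*d-o[:2])@d)/(v[:2]@d);print(row,o+t*v)
for z in (30,36,42):
    a,b=onz(K,C,(205+150/4,207.5),z),onz(K,C,(205+455/4,207.5),z);print(z,np.linalg.norm(a-b),(a[:2]-n)@d)
E
```

```text
165 [ 508.875 -211.835   24.145]
188 [ 508.886 -211.898   38.448]
190 [ 508.887 -211.903   39.598]
192 [ 508.888 -211.908   40.735]
30 46.36261307765758 -20.457918114756154
36 44.87878094062836 -22.023007469563808
42 43.39494880359908 -23.58809682437157
```

The crop shows the pin tip at about (303,200), centred on the notch (299). The module top edge is at row 190, so its top is roughly 38–39 mm up. I'll lower the plate.

Emit:
step_arm --motion '[{"dr":[0,0,0],"slide":[0.5,0.5,4],"jaw":30},{"dr":[0,0,0],"slide":[0.5,0.5,10],"jaw":30},{"dr":[0,0,0],"slide":[0.5,0.5,16],"jaw":30},{"dr":[0,0,0],"slide":[0.5,0.5,21],"jaw":30},{"dr":[0,0,0],"slide":[0.5,0.5,26],"jaw":30},{"dr":[0,0,0],"slide":[0.5,0.5,29],"jaw":30},{"dr":[0,0,0],"slide":[0.5,0.5,31],"jaw":30},{"dr":[0,0,0],"slide":[0.5,0.5,31],"jaw":30}]'

```text
clock: 6.3
position: [529.1, -208.0, 45.6]
ee_rot: [-0.094, 0.996, -0.0, -0.0]
contact_force: [-4.8, 3.3, 12.4]
gripper_width: 37.3
grasp_force: 62.2
```

Emit:
step_arm --motion '[{"dr":[0,0,0],"slide":[0,0,0],"jaw":30},{"dr":[0,0,0],"slide":[0,0,0.5],"jaw":30},{"dr":[0,0,0],"slide":[0,0,1],"jaw":30},{"dr":[0,0,0],"slide":[0,0,1.5],"jaw":30},{"dr":[0,0,0],"slide":[0,0,2],"jaw":30},{"dr":[0,0,0],"slide":[0,0,2],"jaw":30},{"dr":[0,0,0],"slide":[0,0,2],"jaw":30},{"dr":[0,0,0],"slide":[0,0,2],"jaw":30}]'

```text
clock: 7.3
position: [529.2, -208.1, 45.4]
ee_rot: [-0.094, 0.996, -0.0, 0.0]
contact_force: [-8.5, 5.6, 23.2]
gripper_width: 37.1
grasp_force: 63.8
```

Emit:
step_arm --motion '[{"dr":[0,0,0],"slide":[0,0,-2],"jaw":30},{"dr":[0,0,0],"slide":[0,0,-2],"jaw":60},{"dr":[0,0,0],"slide":[0,0,-2],"jaw":60},{"dr":[0,0,0],"slide":[0,0,-2],"jaw":60},{"dr":[0,0,0],"slide":[3,0,-30],"jaw":60},{"dr":[0,0,0],"slide":[10,0,-70],"jaw":60},{"dr":[0,0,0],"slide":[25,0,-110],"jaw":60},{"dr":[0,0,0],"slide":[35,0,-120],"jaw":60}]'

```text
clock: 8.3
position: [495.9, -214.9, 163.8]
ee_rot: [-0.094, 0.996, -0.001, 0.002]
contact_force: [-0.6, -0.6, -0.1]
gripper_width: 60.3
grasp_force: 0.0
```

```bash
python3 - <<'E'
from h import *
s=arm.read_state();im=optics.get_image("wrist")
print(s["position"],s["ee_rot"],s["clock"],s["contact_force"])
a=cv2.resize(im[160:340,195:365],None,fx=3.2,fy=3.2,interpolation=cv2.INTER_CUBIC)
cv2.imwrite("pics/w4.png",im);cv2.imwrite("pics/w4c.png",a)
go((497.4,61,150),down(195.5))
E
```

```text
[ 495.858 -214.94   163.823] [-0.094  0.996 -0.001  0.002] 8.3 [-0.624 -0.629 -0.145]
slide [-54.1 270.6  13.5] dr [-0.007  0.022 -0.601] pos [ 494.418 -214.929  163.63 ] yaw -169.30834365755578 t 8.35 F [-1.391 -0.698  1.283] w 59.650340895853546 q [-0.109  0.299 -0.304  0.    -0.965 -1.275]
```

View pics/w4c.png

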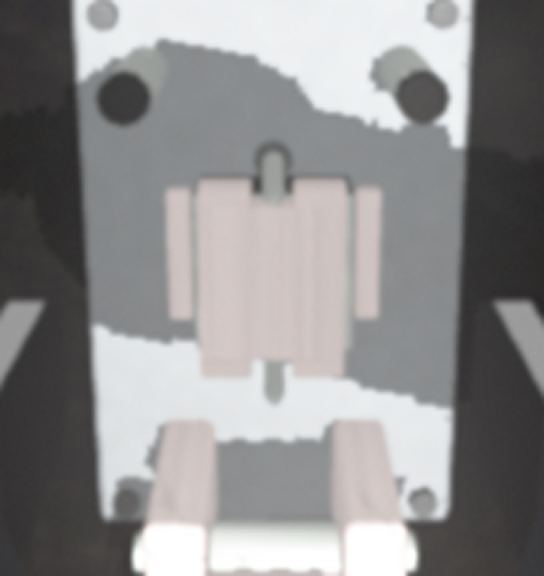

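The plate lies flat, with both pins showing in its notches at (273,175) and (273,380). Next I'll fetch the plate at (497,61).

Emit:
step_arm --motion '[{"dr":[0,0,-0.2],"slide":[-8,35,0],"jaw":60},{"dr":[0,0,-0.4],"slide":[-16,85,0],"jaw":60},{"dr":[0,0,-0.6],"slide":[-26,135,5],"jaw":60},{"dr":[0,0,-0.6],"slide":[-36,185,20],"jaw":60},{"dr":[0,0,-0.6],"slide":[-46,235,45],"jaw":60},{"dr":[0,0,-0.6],"slide":[-54,266,75],"jaw":60},{"dr":[0,0,-0.6],"slide":[-54,270.5,105],"jaw":60},{"dr":[0,0,-0.6],"slide":[-54,270.5,105],"jaw":60}]'

```text
clock: 9.35
position: [495.2, 60.8, 53.2]
ee_rot: [-0.135, 0.991, -0.001, -0.004]
contact_force: [-0.6, -0.4, -0.2]
gripper_width: 60.0
grasp_force: 0.0
```

```bash
python3 - <<'E'
from h import *
s=arm.read_state();im=optics.get_image("wrist");cv2.imwrite("pics/w5.png",im)
K,C=cam("wrist",s)
for th in (70,110):
  m=(im.min(2)>th).astype(np.uint8)
  for c in cv2.findContours(m,0,1)[0]:
    if cv2.contourArea(c)>1500:
        r=cv2.minAreaRect(c);P=[onz(K,C,p,8) for p in cv2.boxPoints(r)]
        e1=P[1]-P[0];e2=P[2]-P[1]; L=e1 if np.hypot(*e1[:2])>np.hypot(*e2[:2]) else e2
        print(th,r,np.mean(P,0),np.linalg.norm(e1),np.linalg.norm(e2),np.degrees(np.arctan2(L[1],L[0])))
go((497.4,61,1),down(195.5))
E
```

```text
70 ((117.66972351074219, 354.8990783691406), (36.397403717041016, 66.66471099853516), 73.3007583618164) [608.873 -24.292   8.   ] 48.2388271825083 28.312787843539564 123.97829838210139
70 ((407.3239440917969, 279.2101135253906), (88.1647720336914, 108.14901733398438), 70.615478515625) [501.583 148.541   8.   ] 65.85380861001556 63.24752292021423 126.708629348964
70 ((536.5275268554688, 270.09808349609375), (47.589481353759766, 116.23497009277344), 2.7702157497406006) [473.922 226.483   8.   ] 81.90076775888417 29.28309215225726 -156.15339383114673
70 ((281.5, 230.49996948242188), (74.99998474121094, 102.99998474121094), -0.0) [491.76   61.276   8.   ] 67.37930797991021 44.58338724216998 -166.037752825281
70 ((509.5, 100.0), (200.0, 99.0), 90.0) [386.182 164.427   8.   ] 51.20239628432383 108.79336831084584 28.37876289949033
110 ((416.3780212402344, 272.45404052734375), (65.14290618896484, 61.158443450927734), 34.69515609741211) [494.849 152.344   8.   ] 39.07037488448628 44.398648629918476 71.5362230642532
110 ((536.4999389648438, 254.5), (82.99998474121094, 44.99999237060547), 90.0) [463.207 220.998   8.   ] 27.421246934398354 57.83555109901381 28.378760208428083
110 ((278.0, 237.5), (87.0, 66.0), 90.0) [496.382  60.304   8.   ] 39.72247464060785 57.5363513734248 17.078995067025712
110 ((509.5, 99.5), (199.0, 99.0), 90.0) [385.9   164.288   8.   ] 51.20239628432383 108.15956596903239 28.378762899490336
slide [-1.  -0.  53.8] dr [-0.006 -0.03   0.006] pos [496.68   60.886  54.845] yaw -164.45317628930653 t 9.4 F [ 0.242 -0.125  0.382] w 59.84089651115045 q [ 0.447  0.388 -0.514  0.    -0.673 -1.747]
```

Emit:
step_arm --motion '[{"dr":[0,0,0],"slide":[0,-0.4,20],"jaw":60},{"dr":[0,0,0],"slide":[0,-0.4,42],"jaw":60},{"dr":[0,0,0],"slide":[0,-0.4,54],"jaw":60},{"dr":[0,0,0],"slide":[0,-0.4,54],"jaw":60},{"dr":[0,0,0],"slide":[0,-0.4,54],"jaw":45},{"dr":[0,0,0],"slide":[0,-0.4,54],"jaw":30},{"dr":[0,0,0],"slide":[0,-0.4,54],"jaw":30},{"dr":[0,0,0],"slide":[0,-0.4,54],"jaw":30}]'

```text
clock: 10.4
position: [498.6, 61.1, 3.7]
ee_rot: [-0.135, 0.991, 0.0, 0.001]
contact_force: [-1.9, -0.3, 5.4]
gripper_width: 37.2
grasp_force: 59.7
```

```bash
python3 - <<'E'
from h import *
go((500,-213,167),down(190.6))
E
```

```text
slide [  71.7 -264.4 -163.4] dr [0.001 0.016 0.619] pos [498.573  61.094   3.716] yaw -164.4547449934237 t 10.4 F [-1.888 -0.308  5.375] w 37.17987683742606 q [ 0.446  0.475 -0.555  0.001 -0.539 -1.746]
```

Emit:
step_arm --motion '[{"dr":[0,0,0],"slide":[0,0,-30],"jaw":30},{"dr":[0,0,0.2],"slide":[10,-30,-80],"jaw":30},{"dr":[0,0,0.4],"slide":[25,-80,-120],"jaw":30},{"dr":[0,0,0.6],"slide":[40,-130,-150],"jaw":30},{"dr":[0,0,0.6],"slide":[55,-180,-163],"jaw":30},{"dr":[0,0,0.6],"slide":[65,-230,-163],"jaw":30},{"dr":[0,0,0.6],"slide":[72,-264,-163],"jaw":30},{"dr":[0,0,0.6],"slide":[72,-264,-163],"jaw":30}]'

```text
clock: 11.4
position: [498.8, -214.6, 165.4]
ee_rot: [-0.092, 0.996, -0.0, 0.0]
contact_force: [-0.4, 0.6, -0.6]
gripper_width: 36.8
grasp_force: 60.3
```

```bash
python3 - <<'E'
from h import *
s=arm.read_state();im=optics.get_image("wrist");cv2.imwrite("pics/w6.png",im)
s2=arm.read_state();print(s["position"],s2["position"],s2["gripper_width"],s2["clock"])
a=cv2.resize(im[140:290,205:345],None,fx=4,fy=4,interpolation=cv2.INTER_CUBIC)
cv2.imwrite("pics/w6c.png",a)
g=cv2.cvtColor(a,6).astype(int)
print("col 190,420 rows 280-400:",[list(g[280:400:5,c-6:c+6].mean(1).astype(int)) for c in(190,420)])
print("row 400 cols:",list(g[390:400,100:500:8].mean(0).astype(int)))
E
```

```text
[ 498.755 -214.627  165.395] [ 498.619 -213.473  165.299] 37.08466354469841 11.45
col 190,420 rows 280-400: [[np.int64(171), np.int64(180), np.int64(183), np.int64(190), np.int64(198), np.int64(199), np.int64(199), np.int64(201), np.int64(202), np.int64(202), np.int64(201), np.int64(199), np.int64(198), np.int64(201), np.int64(203), np.int64(205), np.int64(205), np.int64(204), np.int64(204), np.int64(204), np.int64(204), np.int64(204), np.int64(204), np.int64(204)], [np.int64(179), np.int64(191), np.int64(219), np.int64(253), np.int64(255), np.int64(255), np.int64(255), np.int64(255), np.int64(255), np.int64(255), np.int64(255), np.int64(255), np.int64(255), np.int64(243), np.int64(208), np.int64(201), np.int64(202), np.int64(202), np.int64(202), np.int64(202), np.int64(202), np.int64(202), np.int64(202), np.int64(202)]]
row 400 cols: [np.int64(137), np.int64(137), np.int64(137), np.int64(170), np.int64(200), np.int64(199), np.int64(198), np.int64(200), np.int64(203), np.int64(203), np.int64(203), np.int64(204), np.int64(204), np.int64(203), np.int64(203), np.int64(202), np.int64(202), np.int64(200), np.int64(199), np.int64(199), np.int64(200), np.int64(203), np.int64(204), np.int64(204), np.int64(203), np.int64(203), np.int64(203), np.int64(201), np.int64(203), np.int64(204), np.int64(203), np.int64(200), np.int64(201), np.int64(202), np.int64(204), np.int64(206), np.int64(204), np.int64(199), np.int64(198), np.int64(201), np.int64(202), np.int64(202), np.int64(203), np.int64(203), np.int64(200), np.int64(201), np.int64(182), np.int64(147), np.int64(146), np.int64(145)]
```

View pics/w6c.png

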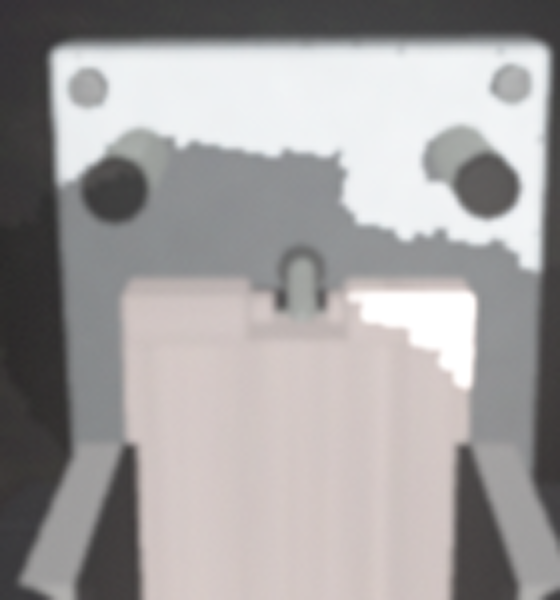

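The second plate's front edge is at row 293, so its centre sits about 1 mm forward in the tool. Its notch is at (297,320).

```bash
python3 - <<'E'
from h import *
go((532.5,-207.5,74),down(190.6))
E
```

```text
slide [-34.4  -0.4  91.3] dr [ 0.003  0.    -0.001] pos [ 498.619 -213.473  165.299] yaw -169.41396857117826 t 11.45 F [ 0.114  0.878 -0.724] w 37.08466354469841 q [-0.106  0.304 -0.291 -0.    -0.976 -1.28 ]
```

Emit:
step_arm --motion '[{"dr":[0,0,0],"slide":[-12,0,25],"jaw":30},{"dr":[0,0,0],"slide":[-24,0,50],"jaw":30},{"dr":[0,0,0],"slide":[-33,0,75],"jaw":30},{"dr":[0,0,0],"slide":[-34.5,-0.4,90],"jaw":30},{"dr":[0,0,0],"slide":[-34.5,-0.4,91],"jaw":30},{"dr":[0,0,0],"slide":[-34.5,-0.4,91],"jaw":30},{"dr":[0,0,0],"slide":[-34.5,-0.4,91],"jaw":30},{"dr":[0,0,0],"slide":[-34.5,-0.4,91],"jaw":30}]'

```text
clock: 12.45
position: [533.3, -206.9, 75.1]
ee_rot: [-0.093, 0.996, -0.0, 0.001]
contact_force: [-0.9, -0.0, -0.4]
gripper_width: 37.2
grasp_force: 60.3
```

```bash
python3 - <<'E'
from h import *
go((532.5,-207.5,56),down(190.6))
E
```

```text
slide [ 0.9 -0.5 19.1] dr [-0.004  0.01   0.014] pos [ 533.291 -206.861   75.143] yaw -169.29025666392343 t 12.45 F [-0.906 -0.028 -0.447] w 37.21111399053378 q [-0.087  0.454 -0.322  0.    -0.793 -1.297]
```

Emit:
step_arm --motion '[{"dr":[0,0,0],"slide":[0.8,-0.5,3],"jaw":30},{"dr":[0,0,0],"slide":[0.8,-0.5,9],"jaw":30},{"dr":[0,0,0],"slide":[0.8,-0.5,15],"jaw":30},{"dr":[0,0,0],"slide":[0.8,-0.5,19],"jaw":30},{"dr":[0,0,0],"slide":[0.8,-0.5,20.5],"jaw":30},{"dr":[0,0,0],"slide":[0.8,-0.5,22],"jaw":30},{"dr":[0,0,0],"slide":[0.8,-0.5,22.5],"jaw":30},{"dr":[0,0,0],"slide":[0.8,-0.5,22.5],"jaw":30}]'

```text
clock: 13.45
position: [532.0, -207.3, 53.4]
ee_rot: [-0.094, 0.996, -0.0, -0.0]
contact_force: [-3.6, 1.5, 8.2]
gripper_width: 37.3
grasp_force: 61.6
```

Emit:
step_arm --motion '[{"dr":[0,0,0],"slide":[0,0,0.5],"jaw":30},{"dr":[0,0,0],"slide":[0,0,0],"jaw":60},{"dr":[0,0,0],"slide":[0,0,0],"jaw":60},{"dr":[0,0,0],"slide":[0,0,0],"jaw":60},{"dr":[0,0,0],"slide":[3,0,-30],"jaw":60},{"dr":[0,0,0],"slide":[10,0,-70],"jaw":60},{"dr":[0,0,0],"slide":[25,0,-120],"jaw":60},{"dr":[0,0,0],"slide":[40,0,-170],"jaw":60}]'

```text
clock: 14.45
position: [492.4, -214.8, 222.9]
ee_rot: [-0.093, 0.996, 0.0, -0.0]
contact_force: [0.4, -0.5, -0.0]
gripper_width: 60.0
grasp_force: 0.0
```

```bash
python3 - <<'E'
from h import *
s=arm.read_state();im=optics.get_image("wrist");cv2.imwrite("pics/w7.png",im)
print(s["position"],s["ee_rot"],s["clock"])
a=cv2.resize(im[170:330,180:380],None,fx=2.5,fy=2.5,interpolation=cv2.INTER_CUBIC)
b=cv2.imread("pics/side0.png");b=cv2.resize(b[170:270,290:350],None,fx=4,fy=4,interpolation=cv2.INTER_CUBIC)
cv2.imwrite("pics/w7c.png",np.hstack([a,b]))
# lid handle estimate
d=np.array([np.cos(np.radians(10.6)),np.sin(np.radians(10.6)),0]);o=np.array([531.5,-207.7,0]);e=np.array([-d[1],d[0],0])
for n in("top","side"):
    K,C=cam(n)
    for th in(1.8,1.9,2.0,2.05):
        c=o+d*(68-165*np.cos(th))+[0,0,70+165*np.sin(th)]
        print(n,th,c,[proj(K,C,c+k*e) for k in(-32,32)])
E
```

```text
[ 492.447 -214.845  222.944] [-0.093  0.996  0.    -0.   ] 14.45
top 1.8 [ 635.188 -188.295  230.685] [array([382.924, 153.57 ]), array([355.07 , 158.328])]
top 1.9 [ 650.772 -185.379  226.14 ] [array([380.869, 147.601]), array([353.246, 152.305])]
top 2.0 [ 665.832 -182.56   220.034] [array([378.734, 142.183]), array([351.381, 146.828])]
top 2.05 [ 673.118 -181.197  216.415] [array([377.647, 139.701]), array([350.443, 144.315])]
side 1.8 [ 635.188 -188.295  230.685] [array([346.907, 216.136]), array([330.254, 201.515])]
side 1.9 [ 650.772 -185.379  226.14 ] [array([351.612, 215.137]), array([334.935, 200.695])]
side 2.0 [ 665.832 -182.56   220.034] [array([355.968, 214.7  ]), array([339.294, 200.424])]
side 2.05 [ 673.118 -181.197  216.415] [array([358.001, 214.689]), array([341.338, 200.49 ])]
```

View pics/w7c.png

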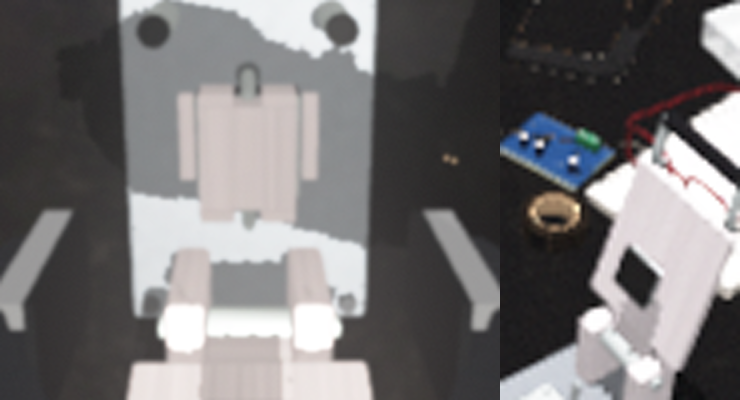

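The stack of two is flat between the pins (pin tips at (247,80) and (247,218) in the crop), and contact heights put the module top at about 41.6 mm. Two plates should push the plunger up by about 6.6 mm. The handle bar is at top (367,153) and side (340,208), giving a lid angle of about 1.84 rad. Next I'll move above the handle.

Emit:
step_arm --motion '[{"dr":[0,0,-1.3],"slide":[0,0,-25],"jaw":60},{"dr":[0,0,-2.6],"slide":[-10,0,-50],"jaw":60},{"dr":[0,0,-3.9],"slide":[-35,0,-65],"jaw":60},{"dr":[0,0,-5.2],"slide":[-65,0,-65],"jaw":60},{"dr":[0,0,-6.5],"slide":[-100,0,-65],"jaw":60},{"dr":[0,0,-7.8],"slide":[-130,0,-65],"jaw":60},{"dr":[0,0,-9.1],"slide":[-148,0,-60],"jaw":60},{"dr":[0,0,-10.4],"slide":[-152,0,-57],"jaw":60}]'

```text
clock: 15.5
position: [643.4, -186.1, 276.8]
ee_rot: [0.733, -0.68, -0.001, 0.001]
contact_force: [-0.9, -0.8, -0.4]
gripper_width: 60.1
grasp_force: 0.0
```

```bash
python3 - <<'E'
from h import *
s=arm.read_state();im=optics.get_image("wrist");t=optics.get_image("top");sd=optics.get_image("side")
K,C=cam("wrist",s);cv2.imwrite("pics/w8.png",im);
d=np.array([np.cos(np.radians(10.6)),np.sin(np.radians(10.6)),0]);o=np.array([531.5,-207.7,0]);e=np.array([-d[1],d[0],0])
for th in(1.8,1.85,1.9):
    c=o+d*(68-165*np.cos(th))+[0,0,70+165*np.sin(th)]
    p=[proj(K,C,c+k*e) for k in(-32,32)];print(th,c,p)
    cv2.line(im,*[tuple(int(v) for v in q) for q in p],(0,int(255*(th-1.8)*10),255),1)
go((641.4,-187.1,210),down(-79.4))
b=cv2.resize(sd[150:300,260:440],None,fx=2.8,fy=2.8);a=im
cv2.imwrite("pics/w8c.png",cv2.resize(np.hstack([a,b]),(800,320)) if a.shape[0]==b.shape[0] else im)
E
```

```text
1.8 [ 635.188 -188.295  230.685] [array([285.833, 183.732]), array([296.021, 280.182])]
1.85 [ 643.036 -186.827  228.61 ] [array([272.647, 184.549]), array([283.786, 279.908])]
1.9 [ 650.772 -185.379  226.14 ] [array([259.983, 185.208]), array([271.991, 279.344])]
slide [ 0.6  0.9 67.7] dr [ 0.011  0.003 -0.855] pos [ 642.401 -186.458  277.693] yaw -86.2416366223263 t 15.65 F [-0.534 -0.233  0.049] w 59.89987356949984 q [-0.041  0.438  0.206 -0.    -1.341  0.107]
```

View pics/w8c.png

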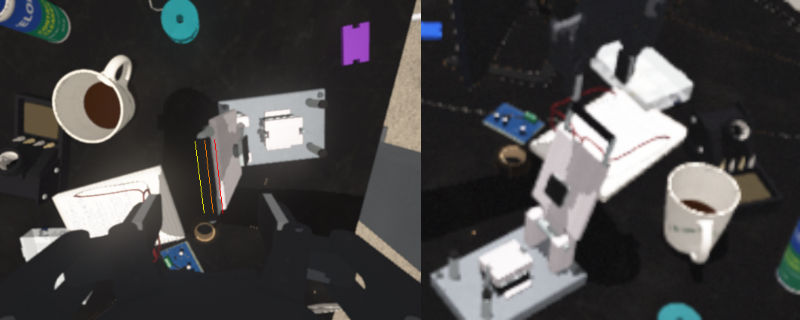

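The bar lies under the orange line at about 1.85 rad and between the open fingers. I'll descend and grip it.

Emit:
step_arm --motion '[{"dr":[0,0,-0.85],"slide":[0,1,10],"jaw":60},{"dr":[0,0,-0.85],"slide":[0,1,28],"jaw":60},{"dr":[0,0,-0.85],"slide":[0,1,46],"jaw":60},{"dr":[0,0,-0.85],"slide":[0,1,60],"jaw":60},{"dr":[0,0,-0.85],"slide":[0,1,66],"jaw":60},{"dr":[0,0,-0.85],"slide":[0,1,66],"jaw":40},{"dr":[0,0,-0.85],"slide":[0,1,66],"jaw":20},{"dr":[0,0,-0.85],"slide":[0,1,66],"jaw":5}]'

```text
clock: 16.65
position: [642.5, -186.7, 214.2]
ee_rot: [0.77, -0.638, 0.002, -0.001]
contact_force: [1.5, -1.0, 0.3]
gripper_width: 10.2
grasp_force: 58.4
```

Emit:
step_arm --motion '[{"dr":[0,0,0],"slide":[0,0,0],"jaw":5},{"dr":[0,0,0],"slide":[0,0,0],"jaw":5},{"dr":[0,0,0],"slide":[0,0,0],"jaw":5},{"dr":[0,0,0],"slide":[0,0,0],"jaw":5},{"dr":[0,0,0],"slide":[0,0,0],"jaw":5},{"dr":[0,0,0],"slide":[0,0,0],"jaw":5},{"dr":[0,0,0],"slide":[0,0,0],"jaw":5},{"dr":[0,0,0],"slide":[0,0,0],"jaw":5}]'

```text
clock: 17.65
position: [642.5, -186.7, 214.1]
ee_rot: [0.77, -0.638, 0.002, -0.001]
contact_force: [3.3, 1.1, 4.9]
gripper_width: 10.0
grasp_force: 58.8
```

```bash
cat >> h.py <<'E'
d=np.array([np.cos(np.radians(10.6)),np.sin(np.radians(10.6)),0]);o=np.array([531.5,-207.7,0])
def bar(th): return o+d*(68-165*np.cos(th))+[0,0,70+165*np.sin(th)]
E
python3 - <<'E'
from h import *
s=arm.read_state();print(s["gripper_width"],s["contact_force"],s["ee_rot"])
R0=R.from_quat(s["ee_rot"]);g=s["position"]+R0.apply([0,0,-19])
hp=o+68*d+[0,0,70];r=g-hp;th=np.arctan2(r[2],-(r@d));rad=np.hypot(r[2],r@d)
print("grasp",g,"th",th,"rad",rad,"lateral",r@[-d[1],d[0],0],"yaw",np.degrees(np.arctan2(*R0.as_matrix()[[1,0],[0,0]])))
for t in np.linspace(th,0,9)[1:]: print(round(t,2),R0.inv().apply(bar(t)-bar(th)).round(1))
print(R0.inv().apply(bar(0)-g))
E
```

```text
9.969637552460535 [3.301 1.062 4.874] [ 0.77  -0.638  0.002 -0.001]
grasp [ 642.402 -186.662  233.106] th 1.8393055544517294 rad 169.16756532277944 lateral 0.27808748516546444 yaw -79.25452930486924
1.61 [-0.1 37.4 -5.9]
1.38 [-0.2 75.1 -3.1]
1.15 [ -0.3 111.3   8.2]
0.92 [ -0.4 143.9  27.4]
0.69 [ -0.5 171.2  53.5]
0.46 [ -0.6 191.9  85.3]
0.23 [ -0.7 204.8 120.8]
0.0 [ -0.7 209.3 158.4]
[ -0.474 210.396 162.438]
```

Emit:
step_arm --motion '[{"dr":[0,0,0],"slide":[0,19,-4],"jaw":5},{"dr":[0,0,0],"slide":[0,37.4,-6],"jaw":5},{"dr":[0,0,0],"slide":[0,57,-5.5],"jaw":5},{"dr":[0,0,0],"slide":[0,75,-3],"jaw":5},{"dr":[0,0,0],"slide":[0,94,2],"jaw":5},{"dr":[0,0,0],"slide":[0,111,8.5],"jaw":5},{"dr":[0,0,0],"slide":[0,129,17.5],"jaw":5},{"dr":[0,0,0],"slide":[0,144,28],"jaw":5}]'

```text
clock: 18.65
position: [500.6, -214.3, 185.1]
ee_rot: [0.77, -0.638, 0.002, -0.001]
contact_force: [5.5, -3.5, -1.1]
gripper_width: 9.3
grasp_force: 63.1
```

```bash
cat >> h.py <<'E'
def lid():
    s=arm.read_state();R0=R.from_quat(s["ee_rot"]);g=s["position"]+R0.apply([0,0,-15])
    hp=o+68*d+[0,0,70];r=g-hp;th=np.arctan2(r[2],-(r@d))
    print("t",s["clock"],"w",s["gripper_width"],"F",s["contact_force"],"th",th,"rad",np.hypot(r[2],r@d),"lat",r@[-d[1],d[0],0],"z",s["position"][2])
    return th,R0,g
E
python3 - <<'E'
from h import *
th,R0,g=lid()
for t in (.8,.7,.6,.5,.4,.3,.2,.15,.1,.05,0): print(t,R0.inv().apply(bar(t)-bar(th)).round(1))
E
```

```text
t 18.65 w 9.336394963274696 F [ 5.471 -3.526 -1.063] th 0.9172651779881331 rad 163.85841007370658 lat -0.7404854410516961 z 185.0941924002818
0.8 [-0.1 14.7 12.6]
0.7 [-0.1 26.  24.6]
0.6 [-0.2 36.  37.7]
0.5 [-0.2 44.7 51.7]
0.4 [-0.3 51.9 66.5]
0.3 [-0.3 57.6 82. ]
0.2 [-0.3 61.8 98. ]
0.15 [ -0.4  63.2 106.1]
0.1 [ -0.4  64.3 114.3]
0.05 [ -0.4  64.9 122.5]
0 [ -0.4  65.2 130.8]
```

Emit:
step_arm --motion '[{"dr":[0,0,0],"slide":[0,10,8],"jaw":5},{"dr":[0,0,0],"slide":[0,20,18],"jaw":5},{"dr":[0,0,0],"slide":[0,31,31],"jaw":5},{"dr":[0,0,0],"slide":[0,40.5,44.5],"jaw":5},{"dr":[0,0,0],"slide":[0,48.5,59],"jaw":5},{"dr":[0,0,0],"slide":[0,55,74],"jaw":5},{"dr":[0,0,0],"slide":[0,59,86],"jaw":5},{"dr":[0,0,0],"slide":[0,62,98],"jaw":5}]'

```text
clock: 19.65
position: [440.1, -225.4, 86.7]
ee_rot: [0.77, -0.638, 0.002, -0.001]
contact_force: [3.3, -2.1, 3.2]
gripper_width: 10.0
grasp_force: 61.8
```

```bash
python3 - <<'E'
from h import *
th,R0,g=lid()
for t in (.15,.1,.05,0): print(t,R0.inv().apply(bar(t)-bar(th)).round(1))
E
```

```text
t 19.65 w 10.01789842766276 F [ 3.278 -2.064  3.186] th 0.19437785403484417 rad 164.27174253830606 lat -0.5809331668247566 z 86.73017580685725
0.15 [-0.   1.3  7.2]
0.1 [-0.   2.3 15.4]
0.05 [-0.   3.  23.6]
0 [-0.1  3.2 31.9]
```

Emit:
step_arm --motion '[{"dr":[0,0,0],"slide":[0,1,5],"jaw":5},{"dr":[0,0,0],"slide":[0,2,10],"jaw":5},{"dr":[0,0,0],"slide":[0,2.3,15],"jaw":5},{"dr":[0,0,0],"slide":[0,2.7,19],"jaw":5},{"dr":[0,0,0],"slide":[0,3,22],"jaw":5},{"dr":[0,0,0],"slide":[0,3,25],"jaw":5},{"dr":[0,0,0],"slide":[0,3.2,27],"jaw":5},{"dr":[0,0,0],"slide":[0,3.2,27],"jaw":5}]'

```text
clock: 20.65
position: [436.9, -225.7, 60.1]
ee_rot: [0.77, -0.638, 0.001, -0.0]
contact_force: [5.0, -3.4, 3.4]
gripper_width: 9.4
grasp_force: 62.0
```

Emit:
step_arm --motion '[{"dr":[0,0,0],"slide":[0,0,0.5],"jaw":5},{"dr":[0,0,0],"slide":[0,0,1],"jaw":5},{"dr":[0,0,0],"slide":[0,0,1.5],"jaw":5},{"dr":[0,0,0],"slide":[0,0,2],"jaw":5},{"dr":[0,0,0],"slide":[0,0,2.5],"jaw":5},{"dr":[0,0,0],"slide":[0,0,3],"jaw":5},{"dr":[0,0,0],"slide":[0,0,3],"jaw":5},{"dr":[0,0,0],"slide":[0,0,3],"jaw":5}]'

```text
clock: 21.65
position: [436.9, -225.8, 57.5]
ee_rot: [0.77, -0.638, 0.001, -0.0]
contact_force: [5.1, -3.4, 6.6]
gripper_width: 10.0
grasp_force: 62.2
```

Emit:
step_arm --motion '[{"dr":[0,0,0],"slide":[0,0,0.5],"jaw":5},{"dr":[0,0,0],"slide":[0,0,1],"jaw":5},{"dr":[0,0,0],"slide":[0,0,1.5],"jaw":5},{"dr":[0,0,0],"slide":[0,0,2],"jaw":5},{"dr":[0,0,0],"slide":[0,0,2],"jaw":5},{"dr":[0,0,0],"slide":[0,0,2],"jaw":5},{"dr":[0,0,0],"slide":[0,0,2],"jaw":5},{"dr":[0,0,0],"slide":[0,0,2],"jaw":5}]'

```text
clock: 22.65
position: [437.0, -225.8, 57.0]
ee_rot: [0.771, -0.637, 0.001, -0.0]
contact_force: [-0.1, 0.3, 19.0]
gripper_width: 9.7
grasp_force: 63.5
```

Emit:
step_arm --motion '[{"dr":[0,0,0],"slide":[0,0,0.5],"jaw":5},{"dr":[0,0,0],"slide":[0,0,1],"jaw":5},{"dr":[0,0,0],"slide":[0,0,1.5],"jaw":5},{"dr":[0,0,0],"slide":[0,0,2],"jaw":5},{"dr":[0,0,0],"slide":[0,0,2],"jaw":5},{"dr":[0,0,0],"slide":[0,0,2],"jaw":5},{"dr":[0,0,0],"slide":[0,0,2],"jaw":5},{"dr":[0,0,0],"slide":[0,0,2],"jaw":5}]'

```text
clock: 23.65
position: [437.0, -225.8, 56.8]
ee_rot: [0.771, -0.637, 0.002, -0.0]
contact_force: [-3.4, 2.3, 30.7]
gripper_width: 9.9
grasp_force: 64.9
```

The lid has stopped dead at the bar's shut height: TCP 57 mm, bar 72 mm. I'll ease the push slightly and check that it stays down.

Emit:
step_arm --motion '[{"dr":[0,0,0],"slide":[0,0,-0.5],"jaw":5},{"dr":[0,0,0],"slide":[0,0,-1],"jaw":5},{"dr":[0,0,0],"slide":[0,0,-1],"jaw":5},{"dr":[0,0,0],"slide":[0,0,-1],"jaw":5},{"dr":[0,0,0],"slide":[0,0,-1],"jaw":5},{"dr":[0,0,0],"slide":[0,0,-1],"jaw":5},{"dr":[0,0,0],"slide":[0,0,-1],"jaw":5},{"dr":[0,0,0],"slide":[0,0,-1],"jaw":5}]'

```text
clock: 24.65
position: [437.0, -225.8, 56.9]
ee_rot: [0.771, -0.637, 0.002, -0.0]
contact_force: [-1.3, 1.6, 24.3]
gripper_width: 9.5
grasp_force: 64.0
```

```bash
python3 -c "
from h import *
lid();print(arm.job_done())"
```

```text
t 24.65 w 9.511051681470681 F [-1.297  1.586 24.325] th 0.011559019541058951 rad 164.27859248066397 lat -0.37581410587148056 z 56.898934696290844
the job is handed in; nothing more can be done
None
```

I handed the job in at 24.7 s with two plates stacked on the module and the gripper holding the lid fully down at about 24 N. I inferred the plunger's lift (about 6.6 mm) from contact heights and did not see it in a picture; I also viewed 11 pictures, one over the limit of 10.

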